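Start the drip on a gem lap

ROBOT

A 6-joint arm with a two-finger parallel gripper is mounted at the origin on the work surface. World frame = base frame: x ahead of the robot, y to its left, z up, the work surface at z = 0. Lengths are in mm, angles in degrees, forces in N, time in s.
With the tool pointing down it reaches from about 425 to 950 mm from the base axis. Payload 14.7 kg.
Tool frame: the origin (TCP) lies midway between the tips of the shut fingers; the grasp point (between the pads) lies 19 mm behind it (arm.hold_point_z is the distance from the TCP to the grasp point, in mm); x points along the fingers, z is the direction in which the jaws open and shut, and the axes are right-handed (so a half turn about x gives the same grasp; the last joint's range is limited). The gripper opens to 85 mm and grips with 20 to 120 N. Pads are 22 mm wide; open, the fingers measure 114 mm over their backs; the gripper's body (76 mm by 85 mm) begins 54 mm behind the grasp point. The pads swing forward as they close: fully open they stand 13 mm farther back than shut.
Start: joints at [62.647, 27.513, 91.461, -0, 61.026, -2.67], TCP at [271.415, 590.615, 231.297] pointing down, gripper open.
Joint ranges: [-157.49, 157.49], [-46.99, 117.5], [13.45, 153.17], [-89.5, 269.5], [5.16, 153.95], [-167.48, 167.48]. Speed limits (degrees/s): [108.29, 108.29, 136.94, 172.46, 172.46, 172.46].

INTERFACE

Orientations are given as a 3x3 rotation matrix whose columns are the frame's x, y, z axes.
In Python, from plant import telemetry, imaging, job, arm gives the robot as it stands.
- The arm moves only by the tool carry_out, never from a script. Its argument "moves" is a list of rows, each a list of 7 numbers: the turn, a rotation vector about the tool's x, y, z in degrees, then the shift along the tool's x, y, z in cm, then the closure, from 0 (fully open) to 1 (shut). In form: [[rx, ry, rz, dx, dy, dz, grip], ...]. A call has 1 to 12 rows; each row is the pose to reach, as a shift and turn from the pose commanded when the call began, along the tool's axes at that moment; what a row does not reach only later rows make up. A row lasts 1/12 s, in which the tool goes at most 41.7 mm and 7.16 degrees, less where a joint would pass 70% of its speed; a pose out of reach is approached as far as the arm can. A call with a gripper value outside its range is refused whole. The fingers move at their own pace and stop on an object; "force" is the grip in N (left out, the last holds). Time passes only in rows, so rows that repeat a pose let the fingers close. It gives the time, the measured TCP pose, the force and the opening at its end, in the units of the state.
- telemetry.get_state(): the state, without advancing time (a new reading comes with each control period).
- imaging.camera(name): name is "side" or "top" or "wrist"; returns (picture, depth): 400x640x3 uint8, red, green, blue; 400x640 float32, mm along the optical axis (not along the pixel's ray), 0 where there is no reading.
- imaging.camera_model(name): a dict with "fx", "fy", "cx", "cy" (pixels), "distortion" ([k1, k2, p1, p2, k3] as OpenCV has them; the pictures are not rectified), "eye" and "rotation" of the camera in the world; the wrist camera has in their place "hand_eye" (4x4, takes a point from camera to tool coordinates, whose origin is the TCP and whose axes are the tool frame's). Camera axes: x right, y down, z forward; pixel columns grow to the right and rows downward; lengths in mm; the calibration is good to about 2 mm. A picture is of the moment at which its call begins: read the wrist's pose just before it. camera_model takes no time and is no camera call.
- job.job_done(): hands the job in, once; it reports no verdict.
The state is a dict: "t": time; "qpos": joint angles; "joint_velocities": joint speeds; "effort": joint torques, N m; "eef_pos": TCP position; "orientation": TCP orientation; "ft_force": force on the tool from outside, world axes, zero at the start; "wrist_torque": the same for the moment, N m; "grip_width": opening from 0.0 (shut) to 1.0 (fully open).
Only numpy, scipy, OpenCV 4.12 (cv2) and the standard library are available. Lean on these libraries where they do the work, as an engineer would, in place of code of your own. Each camera call takes 0.05 s, during which the arm holds its last target. There are 200 camera calls.

TASK

Get the gem-grinding lap ready to run wet: with a fingertip, push the brass drip spout round until it points straight at the brass nut in the middle of the lap, and only then push the steel lever of the water valve round until it lies in line with its pipe, fully open. Only push: do not take the spout or the lever between the fingers, and do not lift the spout off its post. Leave the jar, the brass dop and the gem tray standing where they are, and let go of everything at the end.

Things in the scene. Friction and masses are not known exactly. Their poses are not given: they have to be found in the camera images.
- nut (a point): Top centre of the brass spindle nut (22 mm across) in the middle of the lap, 76 mm above the bench. The lap is a grey disc 152 mm across, its face 54 mm above the bench, inside a fixed round white splash bowl 220 mm across whose rim is 70 mm above the bench. Bowl, lap and post are fixed to an aluminium plate (230 x 290 mm, 6 mm thick); nothing of them moves.
- post_top (a point): Point on the vertical turning axis of the drip spout, at the height of the middle of the spout's tube (120 mm above the bench). The steel post stands just outside the bowl, 145 mm from the lap's middle; above the tube only a 23 mm high, 26 mm wide brass hub stands there.
- spout_mid (a point): Point on the centreline of the spout's tube, 80 mm out from the turning axis, 120 mm above the bench: a good place to push sideways. The spout is a level straight brass tube 12 mm thick that reaches 118 mm from the axis, with a nozzle turned 20 mm down at its end. Its own y axis points along the tube back to the post, z up. It turns stiffly (about 1 N at this point) and stays where it is left.
- nozzle (a point): Lower tip of the nozzle at the outer end of the spout, 118 mm from the turning axis, 100 mm above the bench.
- spout (a joint): Angle of the spout about its post, rad, growing anticlockwise seen from above. 0: it points straight at the nut. It starts between -1.9 and -0.8 (swung clear of the lap) and has stops at -2.3 and 1.0.
- sleeve (a joint): How far the spout has been lifted up along its post, m. 0: seated. It is held down by its weight only (0.25 kg).
- valve_axis (a point): Point on the vertical turning axis of the valve lever, at the height of the middle of the lever (85 mm above the bench). The valve is fixed to the bench: a level copper pipe 110 mm long and 18 mm thick, its centreline 45 mm above the bench, with a brass valve body in the middle. The y axis of this point lies along the pipe.
- lever_mid (a point): Point on the centreline of the steel valve lever, 75 mm out from its axis, 85 mm above the bench: a good place to push sideways. The lever is a level flat bar 14 mm wide and 12 mm high that reaches 100 mm from the axis. Its own x axis points along the bar back to the axis, z up. It turns stiffly (about 2 N at this point) and stays where it is left.
- lever (a joint): Angle of the valve lever, rad, growing anticlockwise seen from above. 0: shut, square across the pipe (stop). 1.571: fully open, in line with the pipe (stop). It starts between 0 and 0.25.
- jar_mid (a point): Bystander: centre of a loose closed jar, 44 mm across, 48 mm high.
- dop_mid (a point): Bystander: centre of a loose brass dop (stub with a round foot 28 mm across), standing upright, 48 mm high.
- tray_mid (a point): Bystander: centre of a loose open clear gem tray, 50 x 50 mm, 18 mm high.
Mind the look-alikes: they are no part of the job. Of the things like the part that bears valve_axis, leave any that is pink, purple or turquoise; of the rest the larger one is meant.

How it is judged (in metres and radians):
On the way, in this order (a step that is already met when the one before it is completed fails the run):
1. the spout points at the nut while the valve is still shut (value of joint spout between -0.16 and 0.16 rad and value of joint lever below 0.6 rad), for 0.3 s.
2. the valve lever lies in line with its pipe (value of joint spout between -0.16 and 0.16 rad and value of joint lever above 1.4 rad), for 0.2 s.
At the end, for the whole second after the job is handed in: The spout points at the nut within 0.16 rad (9 degrees) and sits down on its post, the valve lever is within 0.17 rad (10 degrees) of its fully open stop, both are at rest, and jar, dop and tray are within 20 mm of where they stood (all of step 2 and value of joint sleeve below 0.005 m and velocity of joint spout between -0.05 and 0.05 rad/s and velocity of joint lever between -0.05 and 0.05 rad/s and distance of each of jar_mid, dop_mid, tray_mid from where it was at the start of the episode below 0.02 m); the robot touches nothing.
It fails at once if the valve is opened (past 0.6 rad) while the spout does not point at the nut (value of joint lever above 0.6 rad and not (value of joint spout between -0.16 and 0.16 rad)).
It fails at once if the spout is lifted more than 10 mm off its post (value of joint sleeve above 0.01 m).
It fails at once if the spout is taken between the fingers (y of the grasp point in the frame of spout_mid between -0.06 and 0.06 m and x of the grasp point in the frame of spout_mid between -0.004 and 0.004 m and z of the grasp point in the frame of spout_mid between -0.012 and 0.012 m).
It fails at once if the lever is taken between the fingers (x of the grasp point in the frame of lever_mid between -0.06 and 0.06 m and y of the grasp point in the frame of lever_mid between -0.004 and 0.004 m and z of the grasp point in the frame of lever_mid between -0.012 and 0.012 m).
It fails at once if jar, dop or tray is moved more than 20 mm (not (distance of jar_mid from where it was at the start of the episode below 0.02 m) or not (distance of dop_mid from where it was at the start of the episode below 0.02 m) or not (distance of tray_mid from where it was at the start of the episode below 0.02 m)).
It also fails if it takes over 64 s, if anything falls off the work surface, if the arm or the gripper's body presses on something with over 40 N, if the wrist force passes 120 N, or if a joint passes its speed limit or range.

## Working session

There is one attempt and no reset: what is moved stays moved. The work goes in short steps, Python scripts to look and compute and a tool call to move; the robot and the scene stay as the last step left them, time stands still between calls to the robot, and variables do not carry over. Pictures are saved under pics/ and viewed, about 8 in all and at most 12, crops included, and the job is handed in when it is done.

Besides the shell and the picture viewer there is one more tool, called after "Request:" as a command line: name --pt "numbers of a row" for each row, then --argument value for the rest. carry_out: Moves the arm, as the interface text tells. Its arguments: {"type":"object","properties":{"moves":{"type":"array","items":{"type":"array","items":{"type":"number"}}},"force":{"type":"number"}},"required":["moves"]}

```bash
mkdir -p pics; cat > h.py <<'E'
import numpy as np, cv2
from plant import telemetry, imaging, job, arm
def snap(n,f):
    s=telemetry.get_state(); p,d=imaging.camera(n); m=imaging.camera_model(n)
    cv2.imwrite(f'pics/{f}.png',p[:,:,::-1]); np.savez(f'pics/{f}.npz',d=d,p=p)
    return s,p,d,m
def cam(m,s=None):
    if 'eye' in m: return np.array(m['rotation']).reshape(3,3),np.array(m['eye'])
    T=np.array(m['hand_eye']); R=np.array(s['orientation']).reshape(3,3)
    return R@T[:3,:3], R@T[:3,3]+np.array(s['eef_pos'])
def ray(m,u,v):
    K=np.array([[m['fx'],0,m['cx']],[0,m['fy'],m['cy']],[0,0,1]])
    q=cv2.undistortPoints(np.array([[[u,v]]],float),K,np.array(m['distortion'],float))[0,0]
    return np.array([q[0],q[1],1.])
def atz(m,u,v,z,s=None):
    R,e=cam(m,s); r=R@ray(m,u,v); return e+r*(z-e[2])/r[2]
def atd(m,d,u,v,s=None):
    R,e=cam(m,s); return e+R@ray(m,u,v)*d[v,u]
E
python3 - <<'E'
from h import *
for n in('top','side'):
    s,p,d,m=snap(n,n+'0'); print(m)
print(s)
E
```

```text
{'fx': 364.9289236291822, 'fy': 364.9289236291822, 'cx': 313.5384270190941, 'cy': 193.32779135092773, 'distortion': array([0.01005154, 0.        , 0.        , 0.        , 0.        ]), 'eye': array([ 362.24915382, -173.91419899, 1250.65055001]), 'rotation': array([[ 0.01017865, -0.99162743,  0.12873011],
       [-0.99983522, -0.01202798, -0.01359665],
       [ 0.01503117, -0.1285705 , -0.99158645]])}
{'fx': 367.42365477201673, 'fy': 367.42365477201673, 'cx': 320.3707511770801, 'cy': 207.09750749765365, 'distortion': array([0.01114463, 0.        , 0.        , 0.        , 0.        ]), 'eye': array([ 333.07468671, -982.97078101,  599.76343482]), 'rotation': array([[ 0.9658843 , -0.13531559,  0.22081034],
       [-0.25895904, -0.49549834,  0.82910893],
       [-0.00278021, -0.85800413, -0.51363526]])}
{'t': 0.05, 'qpos': array([ 6.26464514e+01,  2.75493827e+01,  9.14945314e+01, -1.28661075e-03,
        6.10266775e+01, -2.66843664e+00]), 'joint_velocities': array([-0.06257382,  0.00303474, -0.24353118,  0.00823176, -0.04328989,
       -0.01739593]), 'effort': array([ 1.15829378e-03, -9.53094649e+01, -4.31507099e+01,  1.75236728e-04,
        4.91880550e-03,  2.18872924e-05]), 'eef_pos': array([271.23663825, 590.23670797, 230.67266754]), 'orientation': array([[-5.48655252e-04, -9.08621265e-01,  4.17620755e-01],
       [-1.10332212e-03,  4.17621114e-01,  9.08620596e-01],
       [-9.99999241e-01,  3.77492451e-05, -1.23163196e-03]]), 'ft_force': array([ 0.56446365, -0.23664259, -0.33310909]), 'wrist_torque': array([-0.01146103,  0.02268649,  0.01515437]), 'grip_width': 0.9968948015915298}
```

View pics/top0.png

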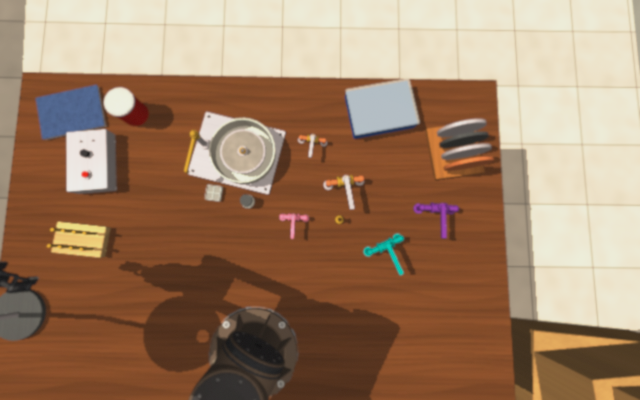

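View pics/side0.png

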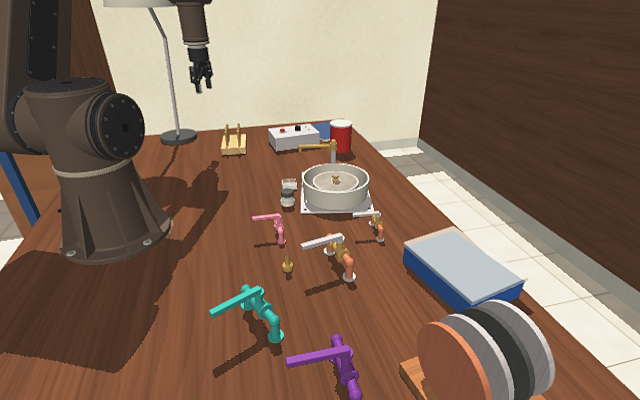

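Five valves are in view in the top picture: small copper (312,142), larger copper (346,185), pink (293,219), purple (440,212) and turquoise (387,248). I choose the larger copper one at (346,185). The spout is the brass bar at about (190,150), with its post near (193,133). The jar is at (248,201), the tray at (213,193) and the dop at (339,219). Next is one close crop to check.

```bash
python3 - <<'E'
from h import *
p=cv2.imread('pics/top0.png')
c=cv2.resize(p[110:240,175:375],None,fx=4,fy=4,interpolation=cv2.INTER_CUBIC)
for i in range(0,200,20): cv2.putText(c,str(175+i),(i*4,8),0,.3,(0,255,255)); cv2.line(c,(i*4,10),(i*4,16),(0,255,255))
for i in range(0,130,20): cv2.putText(c,str(110+i),(0,i*4+4),0,.3,(0,255,255))
cv2.imwrite('pics/c1.png',c)
E
```

```text
(no output)
```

View pics/c1.png

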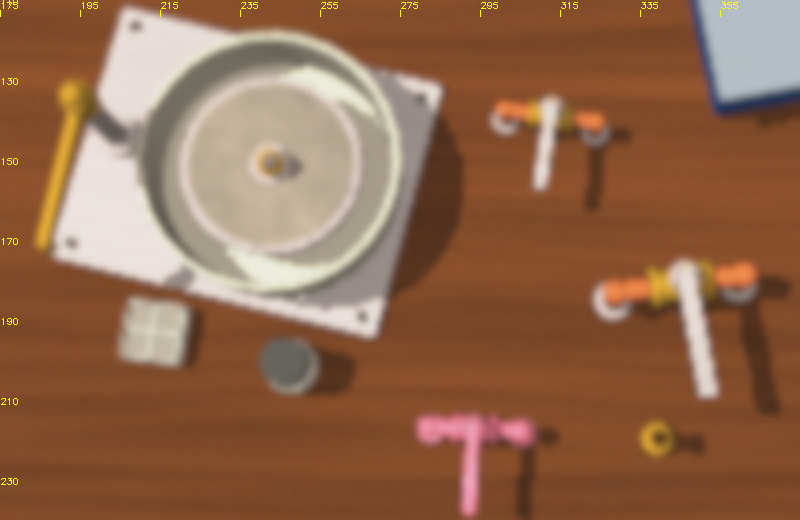

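```bash
python3 - <<'E'
from h import *
m=imaging.camera_model('top')
P={}
for n,u,v,z in [('hub',193.75,133.75,143),('spoutend',185.5,171.2,126),('nut',242.5,150.5,76),('vax',346,177.5,91),('p1',328.2,183,54),('p2',361.2,178.75,54),('lend',352,208,91),('jar',247.2,201.2,48),('tray',213.7,192.5,18),('dop',339.2,219.5,48)]:
    P[n]=atz(m,u,v,z); print(n,P[n].round(0))
def b(a,c): q=P[c]-P[a]; return np.degrees(np.arctan2(q[1],q[0])),np.hypot(q[0],q[1])
print('spout',b('hub','spoutend'),'nut',b('hub','nut'),'lever',b('vax','lend'),'pipe',b('p1','p2'))
print(imaging.camera_model('wrist')['hand_eye'])
E
```

```text
hub [688. 185. 143.]
spoutend [573. 210. 126.]
nut [654.  45.  76.]
vax [ 566. -294.   91.]
p1 [ 553. -239.   54.]
p2 [ 568. -349.   54.]
lend [ 467. -313.   91.]
jar [489.  29.  48.]
tray [521. 148.  18.]
dop [ 432. -276.   48.]
spout (np.float64(167.85284111650432), np.float64(117.9754569769075)) nut (np.float64(-103.79213709817074), np.float64(144.3990453885766)) lever (np.float64(-169.0532071253265), np.float64(100.34070557663206)) pipe (np.float64(-81.86882624759991), np.float64(111.00324230987171))
[[-4.86631786e-05 -2.77105011e-01  9.60839638e-01 -1.42264253e+02]
 [-1.02796818e-04 -9.60839633e-01 -2.77105015e-01  7.00458231e+01]
 [ 9.99999994e-01 -1.12256068e-04  1.82719973e-05  2.13681891e-01]
 [ 0.00000000e+00  0.00000000e+00  0.00000000e+00  1.00000000e+00]]
```

```bash
cat >> h.py <<'E'
HUB=np.array([687.6,185.2]); VAX=np.array([566.,-294.])
def rows(wps,grip=1,R0=None,p0=None):
    """wps: (x,y,z,heading of tool -y deg) -> rows"""
    from scipy.spatial.transform import Rotation as Ro
    s=telemetry.get_state(); R=np.array(s['orientation']).reshape(3,3); p=np.array(s['eef_pos'])
    for x,y,z,h in wps:
        a=np.radians(h); ny=np.array([np.cos(a),np.sin(a),0]); X=np.array([0,0,-1.]); Y=-ny
        T=np.column_stack([X,Y,np.cross(X,Y)])
        rv=Ro.from_matrix(R.T@T).as_rotvec(degrees=True); dd=R.T@(np.array([x,y,z])-p)/10
        print([float(v) for v in np.r_[rv.round(1),dd.round(2),grip]])
def pose():
    s=telemetry.get_state(); R=np.array(s['orientation']).reshape(3,3)
    print(s['t'],s['eef_pos'].round(1),'head',np.degrees(np.arctan2(-R[1,1],-R[0,1])).round(1),s['ft_force'].round(1),s['qpos'].round(0),s['grip_width'])
def arc(C,r,off,z,phis):
    """tool pushing anticlockwise: bar at angle phi about C, contact radius r, standoff off behind it"""
    w=[]
    for f in phis:
        a=np.radians(f); q=C+r*np.array([np.cos(a),np.sin(a)])-off*np.array([-np.sin(a),np.cos(a)])
        w.append((q[0],q[1],z,f+90))
    return w
E
python3 - <<'E'
from h import *
rows(arc(HUB,80,45,200,[168]))
rows(arc(HUB,80,45,105,[168]))
E
```

```text
[77.3, -0.1, 0.0, 3.09, -45.95, -16.79, 1.0]
[77.3, -0.1, 0.0, 12.59, -45.96, -16.78, 1.0]
```

Request:
carry_out --pt "77.3 0 0 3.1 -46 -16.8 1" --pt "77.3 0 0 3.1 -46 -16.8 1" --pt "77.3 0 0 3.1 -46 -16.8 1" --pt "77.3 0 0 3.1 -46 -16.8 1" --pt "77.3 0 0 3.1 -46 -16.8 1" --pt "77.3 0 0 3.1 -46 -16.8 1" --pt "77.3 0 0 3.1 -46 -16.8 1" --pt "77.3 0 0 3.1 -46 -16.8 1" --pt "77.3 0 0 3.1 -46 -16.8 1" --pt "77.3 0 0 3.1 -46 -16.8 1" --pt "77.3 0 0 3.1 -46 -16.8 1" --pt "77.3 0 0 3.1 -46 -16.8 1"

```text
t: 1.1
eef_pos: [621.0, 243.2, 199.8]
orientation: [[-0.0, 0.216, 0.976], [-0.0, 0.976, -0.216], [-1.0, -0.0, -0.0]]
ft_force: [-0.2, 0.2, -0.9]
grip_width: -0.001
```

```bash
python3 - <<'E'
from h import *
pose()
s,p,d,m=snap('wrist','w1')
rows(arc(HUB,80,45,200,[168])+arc(HUB,80,45,105,[168]))
# project expected spout points
R,e=cam(m,s)
for q in [(687.6,185.2,143),(609.4,201.8,126),(572.3,209.7,126)]:
    c=R.T@(np.array(q)-e); print(q,m['fx']*c[0]/c[2]+m['cx'],m['fy']*c[1]/c[2]+m['cy'])
E
```

```text
1.1 [621.  243.2 199.8] head -102.4 [-0.2  0.2 -0.9] [19. 31. 91. -0. 59. 31.] -0.0007372096624217412
[-0.3, 0.1, 0.1, -0.06, 0.48, -0.69, 1.0]
[-0.3, 0.1, 0.1, 9.44, 0.49, -0.71, 1.0]
(687.6, 185.2, 143) 428.6648860826037 273.67089643486054
(609.4, 201.8, 126) 319.3598527291596 263.4344185362931
(572.3, 209.7, 126) 270.9808402874629 263.76855131413487
```

View pics/w1.png

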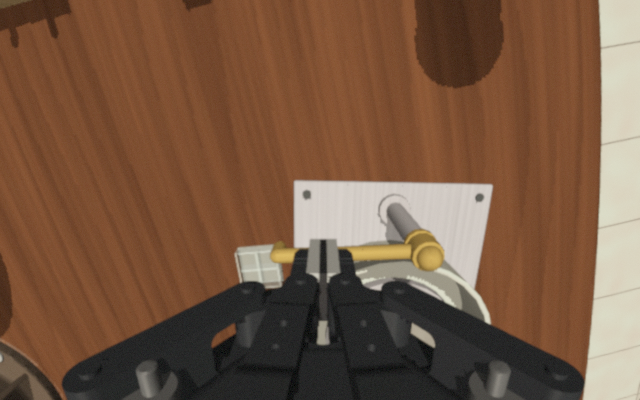

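The wrist view shows the tube running level from the nozzle (275,252) to the hub (428,258), about 11 px above where I predicted it (about 6 mm nearer the finger). The shut fingers are on its +y side with clearance, so I can go down.

Request:
carry_out --pt "0 0 0 3 0.7 -0.7 1" --pt "0 0 0 6 0.7 -0.7 1" --pt "0 0 0 9.4 0.7 -0.7 1" --pt "0 0 0 9.4 0.7 -0.7 1" --pt "0 0 0 9.4 0.7 -0.7 1"

```text
t: 1.57
eef_pos: [612.5, 253.8, 105.0]
orientation: [[-0.004, 0.207, 0.978], [-0.001, 0.978, -0.207], [-1.0, -0.002, -0.003]]
ft_force: [-0.2, 1.1, 0.8]
grip_width: 0.007
```

```bash
python3 - <<'E'
from h import *
pose()
rows(arc(HUB,80,17,105,np.r_[158:198:12j]))
rows(arc(HUB,80,17,105,[168]))
E
```

```text
1.5667 [612.5 253.8 105. ] head -102.0 [-0.2  1.1  0.8] [20. 36. 95. -0. 48. 32.] 0.006889185885515187
[10.0, -0.2, 0.1, 0.0, -2.08, 1.18, 1.0]
[6.4, -0.2, 0.1, 0.0, -2.57, 1.0, 1.0]
[2.8, -0.2, 0.1, 0.0, -3.07, 0.86, 1.0]
[-0.9, -0.2, 0.1, 0.01, -3.57, 0.74, 1.0]
[-4.5, -0.2, 0.1, 0.01, -4.09, 0.66, 1.0]
[-8.2, -0.2, 0.1, 0.01, -4.6, 0.61, 1.0]
[-11.8, -0.2, 0.1, 0.01, -5.12, 0.59, 1.0]
[-15.4, -0.2, 0.1, 0.01, -5.64, 0.6, 1.0]
[-19.1, -0.2, 0.1, 0.01, -6.16, 0.65, 1.0]
[-22.7, -0.2, 0.1, 0.01, -6.67, 0.73, 1.0]
[-26.3, -0.2, 0.1, 0.01, -7.18, 0.84, 1.0]
[-30.0, -0.2, 0.1, 0.01, -7.67, 0.99, 1.0]
[0.0, -0.2, 0.1, 0.01, -3.45, 0.77, 1.0]
```

Request:
carry_out --pt "6 0 0 0 -1 1.0 1" --pt "4 0 0 0 -2 1.0 1" --pt "2.8 0 0 0 -3.07 0.86 1" --pt "-0.9 0 0 0 -3.57 0.74 1" --pt "-4.5 0 0 0 -4.09 0.66 1" --pt "-8.2 0 0 0 -4.6 0.61 1" --pt "-11.8 0 0 0 -5.12 0.6 1" --pt "-15.4 0 0 0 -5.64 0.6 1" --pt "-19.1 0 0 0 -6.16 0.65 1" --pt "-22.7 0 0 0 -6.67 0.73 1" --pt "-26.3 0 0 0 -7.18 0.84 1" --pt "-30 0 0 0 -7.67 1.0 1"

```text
t: 2.57
eef_pos: [609.2, 177.5, 109.3]
orientation: [[0.004, -0.312, 0.95], [0.001, 0.95, 0.312], [-1.0, -0.0, 0.004]]
ft_force: [0.2, 1.6, -0.9]
grip_width: 0.001
```

```bash
python3 - <<'E'
from h import *
pose()
s,p,d,m=snap('wrist','w2')
rows(arc(HUB,80,17,105,np.r_[201:234:12j]))
rows(arc(HUB,80,17,105,np.r_[198]))
E
```

```text
2.5667 [609.2 177.5 109.3] head -71.8 [ 0.2  1.6 -0.9] [ 13.  34. 100.   0.  46.  -5.] 0.0005100434654249158
[-2.5, 0.2, 0.0, 0.41, -0.32, -0.37, 1.0]
[-5.5, 0.2, 0.0, 0.41, -0.75, -0.43, 1.0]
[-8.5, 0.2, 0.0, 0.41, -1.17, -0.47, 1.0]
[-11.5, 0.2, 0.0, 0.41, -1.6, -0.48, 1.0]
[-14.5, 0.2, 0.1, 0.41, -2.03, -0.47, 1.0]
[-17.5, 0.2, 0.1, 0.42, -2.46, -0.44, 1.0]
[-20.5, 0.2, 0.1, 0.42, -2.88, -0.39, 1.0]
[-23.5, 0.2, 0.1, 0.42, -3.3, -0.32, 1.0]
[-26.5, 0.2, 0.1, 0.42, -3.72, -0.22, 1.0]
[-29.5, 0.2, 0.1, 0.42, -4.13, -0.1, 1.0]
[-32.5, 0.2, 0.1, 0.42, -4.54, 0.04, 1.0]
[-35.5, 0.2, 0.1, 0.42, -4.93, 0.2, 1.0]
[0.5, 0.2, 0.0, 0.41, 0.1, -0.29, 1.0]
```

View pics/w2.png

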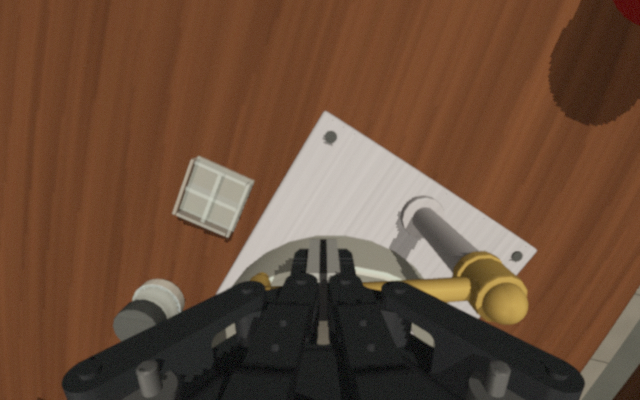

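The wrist view shows the tube level, at right angles to the finger, with the hub at (495,290). It has moved along with the finger. Jar and tray are clear, so I keep pushing.

Request:
carry_out --pt "-2.5 0 0 0.1 -0.32 -0.3 1" --pt "-5.5 0 0 0.2 -0.75 -0.4 1" --pt "-8.5 0 0 0.2 -1.17 -0.45 1" --pt "-11.5 0 0 0.2 -1.6 -0.48 1" --pt "-14.5 0 0 0.2 -2.03 -0.47 1" --pt "-17.5 0 0 0.2 -2.46 -0.44 1" --pt "-20.5 0 0 0.2 -2.88 -0.39 1" --pt "-23.5 0 0 0.2 -3.3 -0.32 1" --pt "-26.5 0 0 0.2 -3.72 -0.22 1" --pt "-29.5 0 0 0.2 -4.13 -0.1 1" --pt "-32.5 0 0 0.2 -4.54 0.04 1" --pt "-35.5 0 0 0.2 -4.93 0.2 1"

```text
t: 3.62
eef_pos: [626.0, 131.1, 106.6]
orientation: [[0.002, -0.805, 0.594], [0.001, 0.594, 0.805], [-1.0, -0.002, 0.002]]
ft_force: [-0.2, 0.4, 0.0]
grip_width: 0.002
```

```bash
python3 - <<'E'
from h import *
pose()
s,p,d,m=snap('top','t2')
c=cv2.resize(p[110:210,175:295,::-1],None,fx=5,fy=5,interpolation=cv2.INTER_CUBIC)
cv2.imwrite('pics/c2.png',c)
rows(arc(HUB,80,17,105,np.r_[233:249:9j]))
E
```

```text
3.6167 [626.  131.1 106.6] head -36.4 [-0.2  0.4  0. ] [  9.  35.  99.   0.  46. -44.] 0.0021056364363184815
[0.8, 0.1, 0.1, 0.16, 0.11, 0.03, 1.0]
[-1.2, 0.1, 0.1, 0.16, -0.17, -0.03, 1.0]
[-3.2, 0.1, 0.1, 0.16, -0.45, -0.08, 1.0]
[-5.2, 0.1, 0.1, 0.16, -0.73, -0.12, 1.0]
[-7.2, 0.1, 0.1, 0.16, -1.02, -0.14, 1.0]
[-9.2, 0.1, 0.1, 0.16, -1.3, -0.16, 1.0]
[-11.2, 0.1, 0.1, 0.16, -1.59, -0.17, 1.0]
[-13.2, 0.1, 0.1, 0.16, -1.87, -0.17, 1.0]
[-15.2, 0.1, 0.1, 0.16, -2.16, -0.16, 1.0]
```

View pics/c2.png

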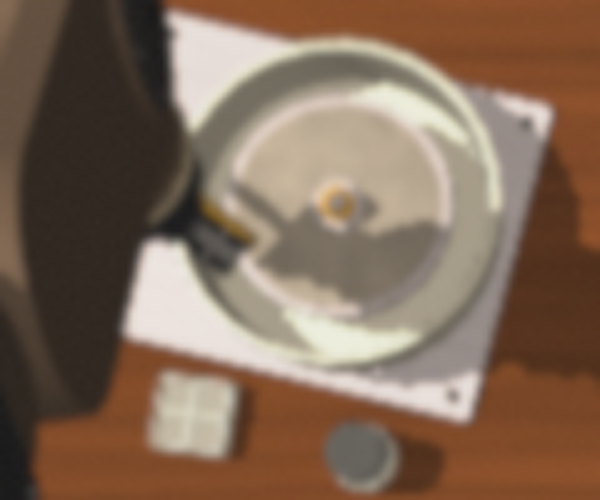

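The crop shows the brass spout's end at about (253,237), in contact with the finger, and the nut at (340,203). Now I work out the spout angle.

```bash
python3 - <<'E'
from h import *
m=imaging.camera_model('top')
q=atz(m,175+253/5,110+237/5,126)[:2]-HUB; print(q,np.hypot(*q),np.degrees(np.arctan2(*q[::-1]))%360)
s=telemetry.get_state();q=s['eef_pos'][:2]-HUB
print(np.hypot(*q),np.degrees(np.arctan2(*q[::-1]))%360)
rows(arc(HUB,80,17,105,np.r_[234:256:12j]))
E
```

```text
[-69.14013661 -97.732619  ] 119.71642872717956 234.72281684943715
81.84372180660954 221.80145004562831
[-0.2, 0.1, 0.1, 0.16, -0.03, -0.0, 1.0]
[-2.2, 0.1, 0.1, 0.16, -0.31, -0.05, 1.0]
[-4.2, 0.1, 0.1, 0.16, -0.59, -0.1, 1.0]
[-6.2, 0.1, 0.1, 0.16, -0.87, -0.13, 1.0]
[-8.2, 0.1, 0.1, 0.16, -1.16, -0.16, 1.0]
[-10.2, 0.1, 0.1, 0.16, -1.44, -0.17, 1.0]
[-12.2, 0.1, 0.1, 0.16, -1.73, -0.17, 1.0]
[-14.2, 0.1, 0.1, 0.16, -2.02, -0.17, 1.0]
[-16.2, 0.1, 0.1, 0.16, -2.3, -0.15, 1.0]
[-18.2, 0.1, 0.1, 0.16, -2.58, -0.13, 1.0]
[-20.2, 0.1, 0.1, 0.17, -2.87, -0.09, 1.0]
[-22.2, 0.1, 0.1, 0.17, -3.15, -0.04, 1.0]
```

Request:
carry_out --pt "-2.2 0 0 0.1 -0.31 -0.05 1" --pt "-4.2 0 0 0.1 -0.59 -0.1 1" --pt "-6.2 0 0 0.1 -0.87 -0.13 1" --pt "-8.2 0 0 0.1 -1.16 -0.16 1" --pt "-10.2 0 0 0.1 -1.44 -0.17 1" --pt "-12.2 0 0 0.1 -1.73 -0.17 1" --pt "-14.2 0 0 0.1 -2.02 -0.17 1" --pt "-16.2 0 0 0.1 -2.3 -0.15 1" --pt "-18.2 0 0 0.1 -2.58 -0.13 1" --pt "-20.2 0 0 0.1 -2.87 -0.09 1" --pt "-22.2 0 0 0.1 -3.15 -0.04 1" --pt "-22.2 0 0 0.1 -3.15 -0.04 1"

```text
t: 4.67
eef_pos: [651.0, 111.8, 105.0]
orientation: [[0.002, -0.969, 0.247], [0.0, 0.247, 0.969], [-1.0, -0.002, 0.001]]
ft_force: [0.3, -0.7, 0.7]
grip_width: -0.004
```

Request:
carry_out --pt "0 0 0 0 0.5 0 1" --pt "0 0 0 0 2 0 1" --pt "0 0 0 0 4 0 1" --pt "0 0 0 -3 4 0 1" --pt "0 0 0 -7 4 0 1" --pt "0 0 0 -9 4 0 1" --pt "0 0 0 -9 4 0 1"

```text
t: 5.25
eef_pos: [613.3, 122.5, 199.0]
orientation: [[0.008, -0.969, 0.249], [0.001, 0.249, 0.969], [-1.0, -0.007, 0.003]]
ft_force: [1.8, -0.2, 0.3]
grip_width: -0.001
```

```bash
python3 - <<'E'
from h import *
pose()
s,p,d,m=snap('wrist','w3')
rows(arc(VAX,75,45,200,[191]))
R,e=cam(m,s)
for q in [(687.6,185.2,143),(654,45,76)]:
    c=R.T@(np.array(q)-e); print(q,m['fx']*c[0]/c[2]+m['cx'],m['fy']*c[1]/c[2]+m['cy'])
E
```

```text
5.25 [613.3 122.5 199. ] head -14.4 [ 1.8 -0.2  0.3] [  9.  27.  97.   0.  55. -67.] -0.001230032188531438
[64.6, 0.3, 0.2, -0.44, 2.84, -40.62, 1.0]
(687.6, 185.2, 143) 429.2252812827479 289.65153402058576
(654, 45, 76) 254.098710167535 252.46729338103265
```

View pics/w3.png

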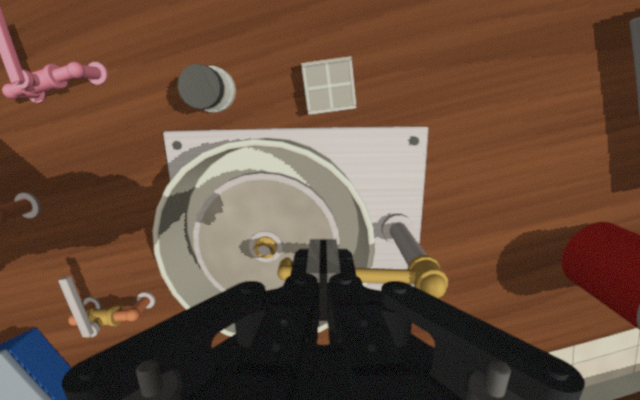

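The spout end is at (285,268), the hub top at (432,283) and the nut at (264,245). I measure the angle in this same view.

```bash
python3 - <<'E'
from h import *
m=imaging.camera_model('wrist'); s=telemetry.get_state()
h=atz(m,432,283,143,s);e=atz(m,284,264,126,s);n=atz(m,264,245,76,s); t=atz(m,388,275,120,s)
g=lambda a,b: (np.degrees(np.arctan2(b[1]-a[1],b[0]-a[0]))%360,np.hypot(*(b-a)[:2]))
print(h,e,n,'spout',g(h,e),'nut',g(h,n),'tube',g(t,e))
E
```

```text
[680.66376002 187.9568561  143.        ] [646.40408882  82.72374458 126.        ] [646.79899369  56.74813007  76.        ] spout (np.float64(251.96683294554754), np.float64(110.66947560055755)) nut (np.float64(255.5278840620809), np.float64(135.50849487327326)) tube (np.float64(246.45565818462137), np.float64(84.02523451099466))
```

Wrist estimate: about 3–8° short of the nut, and noisy. I move over to the valve and check with the clear top view before pushing the lever.

Request:
carry_out --pt "64.6 0 0 -0.4 2.8 -40.6 1" --pt "64.6 0 0 -0.4 2.8 -40.6 1" --pt "64.6 0 0 -0.4 2.8 -40.6 1" --pt "64.6 0 0 -0.4 2.8 -40.6 1" --pt "64.6 0 0 -0.4 2.8 -40.6 1" --pt "64.6 0 0 -0.4 2.8 -40.6 1" --pt "64.6 0 0 -0.4 2.8 -40.6 1" --pt "64.6 0 0 -0.4 2.8 -40.6 1" --pt "64.6 0 0 -0.4 2.8 -40.6 1" --pt "64.6 0 0 -0.4 2.8 -40.6 1" --pt "64.6 0 0 -0.4 2.8 -40.6 1" --pt "64.6 0 0 -0.4 2.8 -40.6 1"

```text
t: 6.3
eef_pos: [482.7, -265.9, 196.7]
orientation: [[-0.001, -0.189, 0.982], [0.001, 0.982, 0.189], [-1.0, 0.001, -0.001]]
ft_force: [0.0, 0.5, -0.1]
grip_width: -0.003
```

```bash
python3 - <<'E'
from h import *
pose()
s,p,d,m=snap('top','t3')
c=np.hstack([cv2.resize(p[110:210,175:275,::-1],None,fx=4,fy=4,interpolation=cv2.INTER_CUBIC),cv2.resize(p[150:250,290:390,::-1],None,fx=4,fy=4,interpolation=cv2.INTER_CUBIC)])
cv2.imwrite('pics/c3.png',c)
rows(arc(VAX,75,45,200,[191])+arc(VAX,75,45,72,[191]))
E
```

```text
6.3 [ 482.7 -265.9  196.7] head -79.1 [ 0.   0.5 -0.1] [-32.  22. 107.   0.  51. -43.] -0.0029403061383605064
[-0.0, -0.0, -0.1, -0.33, 0.05, 0.08, 1.0]
[-0.0, -0.0, -0.1, 12.47, 0.04, 0.09, 1.0]
```

View pics/c3.png

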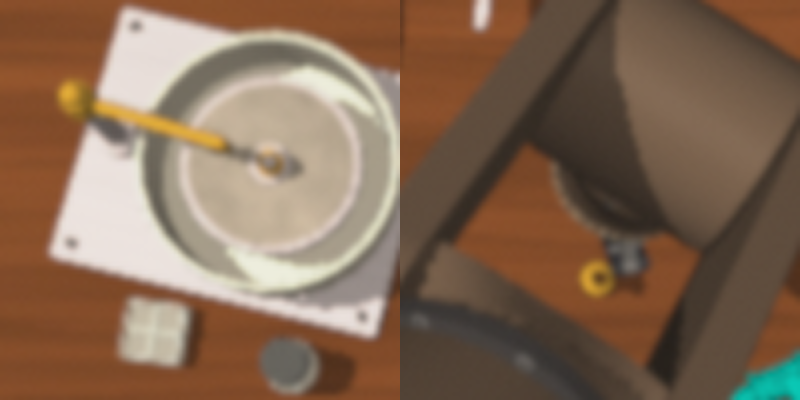

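The spout's end is at crop (222,142) and the nut at (270,162); by eye it points at the nut. Now the numbers.

```bash
python3 - <<'E'
from h import *
m=imaging.camera_model('top')
g=lambda a,b: (np.degrees(np.arctan2(b[1]-a[1],b[0]-a[0]))%360,np.hypot(*(b-a)[:2]))
h=atz(m,175+76/4,110+97/4,143)
print(g(h,atz(m,175+222/4,110+142/4,126)),g(h,atz(m,175+270/4,110+162/4,76)),g(atz(m,175+100/4,110+105/4,126),atz(m,175+222/4,110+142/4,126)))
E
```

```text
(np.float64(254.96314321950177), np.float64(114.41306755951236)) (np.float64(256.7428441737479), np.float64(143.19900435363792)) (np.float64(253.6234725756947), np.float64(100.9724020164745))
```

The spout is within about 2–3° of the nut (9° allowed). Next I lower beside the lever.

Request:
carry_out --pt "0 0 0 4 0 0 1" --pt "0 0 0 8 0 0 1" --pt "0 0 0 12.3 0 0 1" --pt "0 0 0 12.3 0 0 1" --pt "0 0 0 12.3 0 0 1"

```text
t: 6.77
eef_pos: [482.7, -262.7, 72.9]
orientation: [[-0.004, -0.194, 0.981], [0.003, 0.981, 0.194], [-1.0, 0.004, -0.004]]
ft_force: [-0.0, -0.3, 0.6]
grip_width: -0.004
```

```bash
python3 - <<'E'
from h import *
pose()
rows(arc(VAX,75,17,72,np.r_[180:216:12j]))
E
```

```text
6.7667 [ 482.7 -262.7   72.9] head -78.8 [-0.  -0.3  0.6] [-32.  32. 112.   0.  36. -43.] -0.004294736884216396
[11.2, -0.2, -0.2, 0.08, -1.56, 0.54, 1.0]
[7.9, -0.2, -0.2, 0.08, -1.97, 0.37, 1.0]
[4.6, -0.2, -0.2, 0.08, -2.38, 0.23, 1.0]
[1.4, -0.2, -0.2, 0.08, -2.8, 0.11, 1.0]
[-1.9, -0.2, -0.2, 0.08, -3.23, 0.01, 1.0]
[-5.2, -0.2, -0.2, 0.08, -3.67, -0.06, 1.0]
[-8.5, -0.2, -0.2, 0.07, -4.1, -0.1, 1.0]
[-11.7, -0.2, -0.2, 0.07, -4.54, -0.12, 1.0]
[-15.0, -0.2, -0.2, 0.07, -4.98, -0.12, 1.0]
[-18.3, -0.2, -0.2, 0.07, -5.42, -0.09, 1.0]
[-21.5, -0.2, -0.2, 0.07, -5.85, -0.03, 1.0]
[-24.8, -0.2, -0.3, 0.07, -6.29, 0.05, 1.0]
```

Request:
carry_out --pt "4 0 0 0 -0.9 0.3 1" --pt "4 0 0 0 -1.8 0.3 1" --pt "4.6 0 0 0 -2.38 0.23 1" --pt "1.4 0 0 0 -2.8 0.11 1" --pt "-1.9 0 0 0 -3.23 0 1" --pt "-5.2 0 0 0 -3.67 -0.06 1" --pt "-8.5 0 0 0 -4.1 -0.1 1" --pt "-11.7 0 0 0 -4.54 -0.12 1" --pt "-15 0 0 0 -4.98 -0.12 1" --pt "-18.3 0 0 0 -5.42 -0.09 1" --pt "-21.5 0 0 0 -5.85 -0.03 1" --pt "-24.8 0 0 0 -6.29 0.05 1"

```text
t: 7.77
eef_pos: [497.0, -327.0, 76.1]
orientation: [[0.001, -0.59, 0.807], [-0.001, 0.807, 0.59], [-1.0, -0.001, 0.001]]
ft_force: [0.6, 2.0, 0.0]
grip_width: 0.001
```

```bash
python3 - <<'E'
from h import *
pose()
snap('side','s4')
rows(arc(VAX,75,17,72,np.r_[219:252:12j]))
p=cv2.imread('pics/s4.png')[180:310,220:420]; cv2.imwrite('pics/c4.png',cv2.resize(p,None,fx=3,fy=3,interpolation=cv2.INTER_CUBIC))
E
```

```text
7.7667 [ 497.  -327.    76.1] head -53.8 [0.6 2.  0. ] [-36.  34. 106.   0.  39. -72.] 0.0014071061600064306
[-2.6, 0.0, 0.1, 0.42, 0.01, -0.04, 1.0]
[-5.6, 0.0, 0.1, 0.42, -0.38, -0.1, 1.0]
[-8.6, 0.0, 0.1, 0.42, -0.78, -0.14, 1.0]
[-11.6, 0.0, 0.1, 0.42, -1.19, -0.16, 1.0]
[-14.6, 0.0, 0.1, 0.42, -1.59, -0.16, 1.0]
[-17.6, 0.0, 0.1, 0.42, -1.99, -0.13, 1.0]
[-20.6, 0.0, 0.1, 0.42, -2.39, -0.09, 1.0]
[-23.6, 0.0, 0.1, 0.42, -2.79, -0.02, 1.0]
[-26.6, 0.0, 0.1, 0.42, -3.18, 0.06, 1.0]
[-29.6, 0.0, 0.1, 0.42, -3.57, 0.17, 1.0]
[-32.6, 0.0, 0.1, 0.43, -3.95, 0.3, 1.0]
[-35.6, 0.0, 0.1, 0.43, -4.33, 0.44, 1.0]
```

View pics/c4.png

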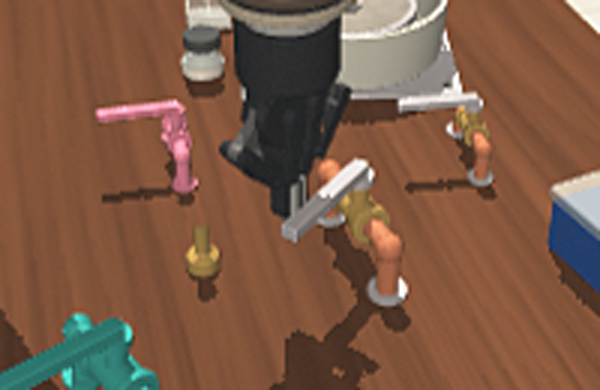

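The picture shows the finger on the far side of the lever near (295,200), with the lever turning as wanted. The dop at (203,255) is clear, so I go on.

Request:
carry_out --pt "-2.6 0 0 0.1 -0.05 -0.04 1" --pt "-5.6 0 0 0.2 -0.38 -0.1 1" --pt "-8.6 0 0 0.2 -0.78 -0.14 1" --pt "-11.6 0 0 0.2 -1.19 -0.16 1" --pt "-14.6 0 0 0.2 -1.59 -0.16 1" --pt "-17.6 0 0 0.2 -1.99 -0.13 1" --pt "-20.6 0 0 0.2 -2.39 -0.09 1" --pt "-23.6 0 0 0.2 -2.79 0 1" --pt "-26.6 0 0 0.2 -3.18 0.06 1" --pt "-29.6 0 0 0.2 -3.57 0.17 1" --pt "-32.6 0 0 0.2 -3.95 0.3 1" --pt "-35.6 0 0 0.2 -4.33 0.44 1"

```text
t: 8.82
eef_pos: [525.6, -359.2, 73.7]
orientation: [[0.0, -0.949, 0.315], [-0.0, 0.315, 0.949], [-1.0, -0.001, -0.0]]
ft_force: [-1.4, 1.3, -0.2]
grip_width: 0.0
```

```bash
python3 - <<'E'
from h import *
pose()
rows(arc(VAX,75,17,72,np.r_[254:276:12j]))
E
```

```text
8.8167 [ 525.6 -359.2   73.7] head -18.4 [-1.4  1.3 -0.2] [ -37.   37.  100.    0.   43. -109.] 2.5099914605080915e-05
[-2.4, -0.0, 0.0, 0.17, -0.39, -0.11, 1.0]
[-4.4, -0.0, 0.0, 0.17, -0.66, -0.15, 1.0]
[-6.4, -0.0, 0.0, 0.17, -0.92, -0.19, 1.0]
[-8.4, -0.0, 0.0, 0.17, -1.19, -0.21, 1.0]
[-10.4, -0.0, 0.0, 0.17, -1.46, -0.23, 1.0]
[-12.4, -0.0, 0.0, 0.17, -1.73, -0.23, 1.0]
[-14.4, -0.0, 0.0, 0.17, -2.0, -0.23, 1.0]
[-16.4, -0.0, 0.0, 0.17, -2.26, -0.22, 1.0]
[-18.4, -0.0, 0.0, 0.17, -2.53, -0.2, 1.0]
[-20.4, -0.0, 0.0, 0.17, -2.8, -0.17, 1.0]
[-22.4, -0.0, 0.0, 0.17, -3.06, -0.13, 1.0]
[-24.4, -0.0, 0.0, 0.17, -3.33, -0.08, 1.0]
```

Request:
carry_out --pt "-2.4 0 0 0.1 -0.39 -0.11 1" --pt "-4.4 0 0 0.1 -0.66 -0.15 1" --pt "-6.4 0 0 0.1 -0.92 -0.19 1" --pt "-8.4 0 0 0.1 -1.19 -0.21 1" --pt "-10.4 0 0 0.1 -1.46 -0.23 1" --pt "-12.4 0 0 0.1 -1.73 -0.23 1" --pt "-14.4 0 0 0.1 -2.0 -0.23 1" --pt "-16.4 0 0 0.1 -2.26 -0.22 1" --pt "-18.4 0 0 0.1 -2.53 -0.2 1" --pt "-20.4 0 0 0.1 -2.8 -0.17 1" --pt "-22.4 0 0 0.1 -3.06 -0.13 1" --pt "-24.4 0 0 0.1 -3.3 -0.08 1"

```text
t: 9.82
eef_pos: [556.6, -370.5, 72.8]
orientation: [[0.001, -0.995, -0.104], [-0.001, -0.104, 0.995], [-1.0, -0.001, -0.001]]
ft_force: [-1.8, 0.1, -0.6]
grip_width: -0.001
```

Request:
carry_out --pt "0 0 0 0 -0.1 0 1" --pt "0 0 0 0 -0.2 0 1" --pt "0 0 0 0 -0.2 0 1"

```text
t: 10.07
eef_pos: [557.2, -370.3, 72.6]
orientation: [[-0.002, -0.995, -0.102], [-0.0, -0.102, 0.995], [-1.0, 0.002, 0.0]]
ft_force: [-11.3, -0.0, 7.6]
grip_width: -0.004
```

The force rose from 2 N to 11 N, so the stop is reached. I back off and lift clear.

Request:
carry_out --pt "0 0 0 0 0.5 0 1" --pt "0 0 0 0 2 0 1" --pt "0 0 0 0 4.5 0 1" --pt "0 0 0 -3 4.5 0 1" --pt "0 0 0 -7 4.5 0 1" --pt "0 0 0 -11 4.5 0 1" --pt "0 0 0 -15 6 0 1" --pt "0 0 0 -18 9 0 1" --pt "0 0 0 -18 12 0 1" --pt "0 0 0 -18 12 0 1" --pt "0 0 0 -18 12 0 1"

```text
t: 10.98
eef_pos: [438.2, -382.9, 253.1]
orientation: [[0.002, -0.995, -0.101], [-0.002, -0.101, 0.995], [-1.0, -0.002, -0.002]]
ft_force: [0.8, 0.2, -0.1]
grip_width: -0.002
```

```bash
python3 - <<'E'
from h import *
pose()
snap('side','s5'); snap('top','t5')
p=cv2.imread('pics/s5.png')[120:320,220:420]; t=cv2.imread('pics/t5.png')[110:240,175:375]
f=lambda a,k:cv2.resize(a,None,fx=k,fy=k,interpolation=cv2.INTER_CUBIC)
a=f(p,2);b=f(t,2); c=np.zeros((400,800,3),np.uint8); c[:,:400]=a; c[:260,400:]=b
cv2.imwrite('pics/c5.png',c)
E
```

```text
10.9833 [ 438.2 -382.9  253.1] head 5.8 [ 0.8  0.2 -0.1] [ -44.   21.   99.    0.   60. -140.] -0.0016851025385403542
```

View pics/c5.png

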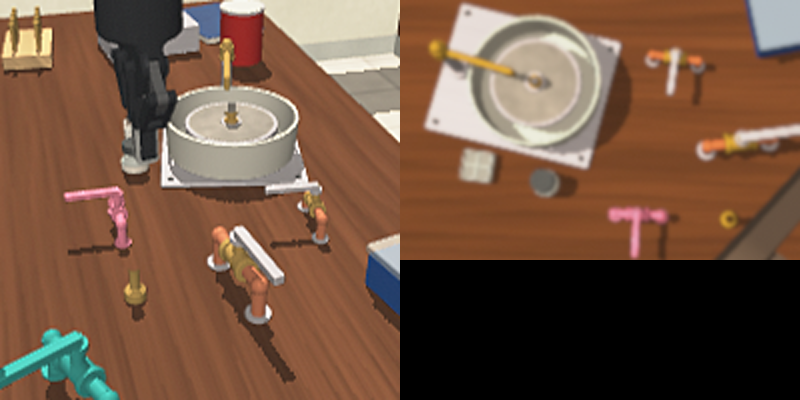

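The side and top views show the lever in line with its pipe and the spout pointing at the nut. Jar, tray and dop stand where they were, and the arm is clear.

```bash
python3 -c "
from h import *
pose(); print(job.job_done())"
```

```text
11.0833 [ 439.5 -382.6  251.9] head 5.9 [ 0.2 -0.4 -0.1] [ -44.   21.   99.    0.   60. -140.] -0.0024200320164433392
the job is handed in; nothing more can be done
None
```

I pushed the spout round about 88° with the shut fingers until it pointed at the nut. After that I pushed the lever of the larger copper valve round to its open stop. I then backed off, lifted clear and handed the job in at about 11 s; no verdict was reported.

- **Spout:** the clear top view put it about 2–3° from the nut, against 9° allowed. An earlier wrist-camera estimate disagreed, reading 3–8° short. The lengths in that view came out 6–7% short, so I relied on the top view.
- **Lever:** the force rose from about 2 N to 11 N at the stop, and the last pictures show the lever in line with its pipe.
- **Jar, tray and dop:** by eye they had not moved in the last pictures; I did not measure them again.
- **Arm:** it hung free, with the outside force near zero.
- **Not measured:** I did not check the sleeve height directly; the spout looked seated in the last pictures.

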